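Set the test-strip bottle midway between two specimen cups

ROBOT

A 6-joint arm with a two-finger parallel gripper is mounted at the origin on a cart in front of the work surface, level with it; the furniture and walls round the work are solid. World frame = base frame: x ahead of the robot, y to its left, z up, the work surface at z = 0. Lengths are in m, angles in degrees, forces in N, time in s.
With the tool pointing down it reaches from about 0.3 to 1 m from the base axis. Payload 5.1 kg.
Tool frame: the origin (TCP) lies midway between the tips of the shut fingers; the grasp point (between the pads) lies 19 mm behind it; z points along the fingers, y is the line along which they close (so a half turn about z gives the same grasp; the last joint's range is limited). The gripper opens to 95 mm and grips with 3 to 60 N. Pads are 20 mm wide; open, the fingers measure 119 mm over their backs; the gripper's body (75 mm by 180 mm) begins 59 mm behind the grasp point.
Start: joints at [-77.842, 7.093, 94.555, -0, 78.352, -4.733], TCP at [0.189, -0.622, 0.215] pointing down, gripper open.
Joint ranges: [-149.61, 149.61], [-58.7, 133.49], [1.44, 155.28], [-77.14, 257.14], [18.33, 153.61], [-166.67, 166.67]. Speed limits (degrees/s): [147.25, 147.25, 180, 180, 180, 180].

INTERFACE

Orientations are given as [roll, pitch, yaw] about the fixed x, y, z axes, in that order (R = Rz(yaw) Ry(pitch) Rx(roll)).
In Python, from workcell import env gives the robot as it stands.
- The arm moves only by the shell command python3 -m creep 'ROWS' [OPENING] [FORCE]. ROWS is JSON, a list that holds one entry, the list of rows, each a list of 6 numbers: the shift along the world's x, y, z each as a share of 0.4 m, from -1 to 1, then the turn, a rotation vector about the world's x, y, z each as a share of 45 degrees, from -1 to 1. In form: [[[dx, dy, dz, wx, wy, wz], ...]]. A call has 1 to 20 rows; each row is the pose to reach, as a shift and turn from the pose commanded when the call began; what a row does not reach only later rows make up. A row lasts 1/10 s, in which the tool goes at most 50 mm and 8.59 degrees, less where a joint would pass 70% of its speed; a pose out of reach is approached as far as the arm can. A call with a number of a shift or a turn outside -1 to 1 is refused whole. A call with a gripper value outside its range is refused whole. OPENING is the opening, from 0 (shut) to 1 (fully open), set as the call begins (- or left out, the last holds). The fingers move at their own pace and stop on an object; FORCE is the grip in N (left out, the last holds). Time passes only in rows, so rows that repeat a pose let the fingers close. It gives the time, the measured TCP pose, the force, the opening and the grip force at its end, in the units of the state.
- env.get_obs(): the state, without advancing time (a new reading comes with each control period).
- env.camera(name): name is "side" or "top"; returns a dict with "img" (480x640x3 uint8, red, green, blue), "fx", "fy", "cx", "cy" (pixels), "eye" and "orientation" of the camera in the world. Camera axes: x right, y up, looking along -z (the intrinsics and any distortion apply to the point x, -y, -z); pixel columns grow to the right and rows downward; lengths in m; the calibration is good to about 2 mm. A picture is of the moment at which its call begins. There is no depth.
- env.sign_off(): hands the job in; it is judged then, once.
Trained networks look in the newest picture that a camera, given by its name, has taken for a name from the list of things; names that differ only in an ending like _2 or _b are one class to them, and where a whole thing is asked for, a point or a joint stands for the part that bears it (a point fixed in the world has none). Each returns a list of dicts, best first, with "confidence" (0 to 1); they miss things now and then, are a little off and sometimes report something else, mostly with a low value. They report only what shows in the picture. A call takes as long as a camera call.
- env.outline_of(camera, query): "pixels" (480x640 bool, what is visible of it) and "bbox" ([centre column, centre row, width, height] in pixels, round what is visible of it).
- env.tip_of(camera, query): "position" ([column, row] in pixels: a listed point, or the origin of a listed thing).
The state is a dict: "time_s": time; "qpos": joint angles; "dq": joint speeds; "joint_torque": joint torques, N m; "ee_pos": TCP position; "eef_rot": TCP orientation; "contact_force": force on the tool from outside, world axes, zero at the start; "ft_torque": the same for the moment, N m; "grip_width": opening from 0.0 (shut) to 1.0 (fully open); "grasp_force": force on a finger pad.
Only numpy, scipy, OpenCV 4.12 (cv2) and the standard library are available. Lean on these libraries where they do the work, as an engineer would, in place of code of your own. Each camera call takes 0.05 s, during which the arm holds its last target. There are 200 camera calls.

TASK

Two urine samples are to be dip-tested side by side. Pick up the test-strip bottle (the tallest of the three bottles standing to the left of the cups) and set it down gently, standing upright, midway between the two lidded specimen cups and in line with them. Leave the cups where they stand.

Things in the scene. Friction and masses are not known exactly. Their poses are not given: they have to be found in the camera images.
- strip_bottle: Test-strip bottle: upright, round, 108 mm tall; white printed body 45 mm in diameter up to 82 mm, black screw cap 42 mm in diameter above; about 70 g. It stands left of the cups in a loose row along y with two smaller dropper bottles (34 mm diameter, 82 mm tall), at least 90 mm from them centre to centre; its place in the row varies. Origin: centre of its underside; z up.
- cup_right: The right-hand (-y) one of two alike white specimen cups with screw lids: upright, round, 68 mm tall, 55 mm in diameter, lid (top 13 mm) 60 mm in diameter; about 100 g, loose on the worktop. Origin: centre of its underside; z up; its y axis points to the other cup, whose centre stands 220 mm away along it.
- cup_left: The left-hand (+y) one of the two alike specimen cups, same size and weight; its origin (centre of its underside) is 220 mm from that of the right-hand cup. The space between the two cups is empty.

How it is judged (in metres and radians):
On the way:
1. the test-strip bottle is lifted clear of the worktop (height (world z) of strip_bottle above 0.03 m), for 0.2 s.
At the end, for the whole second after the job is handed in: The test-strip bottle stands upright (within 10 degrees) and still on the worktop, its centre within 20 mm of the midpoint between the two cups along their line and within 20 mm of that line sideways; both cups upright and within 15 mm of where they stood (y of strip_bottle in the frame of cup_right between 0.09 and 0.13 m and x of strip_bottle in the frame of cup_right between -0.02 and 0.02 m and height (world z) of strip_bottle below 0.008 m and angle between each of strip_bottle, cup_right, cup_left's own z axis and vertical below 0.17 rad and linear speed of strip_bottle below 0.02 m/s and distance of each of cup_right, cup_left from where it was at the start of the episode below 0.015 m); the robot touches nothing.
It fails at once if a specimen cup is shifted by more than 15 mm (distance of any of cup_right, cup_left from where it was at the start of the episode above 0.015 m).
It fails at once if the bottle is dropped from more than about 25 mm (height (world z) of strip_bottle above 0.02 m and contact force between strip_bottle and the fingers below 0.01 N and linear speed of strip_bottle above 0.3 m/s).
It also fails if it takes over 38 s, if anything falls off the work surface, if the arm or the gripper's body presses on something with over 40 N, if the wrist force passes 120 N, or if a joint passes its speed limit or range.

## Working session

There is one attempt and no reset: what is moved stays moved. The work goes in short steps, Python scripts to look and compute and a shell command to move; the robot and the scene stay as the last step left them, time stands still between calls to the robot, and variables do not carry over. Pictures are saved under pics/ and viewed, at most 10 in all, crops included, and the job is handed in when it is done.

```bash
mkdir -p pics
cat > h.py <<'E'
import numpy as np, cv2
from workcell import env
from scipy.spatial.transform import Rotation as R
def ray(c,u,v):
    d=np.array([(u-c["cx"])/c["fx"],-(v-c["cy"])/c["fy"],-1.0])
    o=np.array(c["orientation"],float)
    M=o if o.shape==(3,3) else R.from_euler('xyz',o,degrees=True).as_matrix()
    return np.array(c["eye"]),M@d
def at(c,u,v,z):
    e,d=ray(c,u,v); return e+d*(z-e[2])/d[2]
E
python3 - <<'E'
from h import *
ims=[]
for n in("top","side"):
    c=env.camera(n); cv2.imwrite(f"pics/{n}0.png",c["img"][:,:,::-1])
    print(n,{k:v for k,v in c.items() if k!="img"})
    for q in("strip_bottle","cup_right","cup_left"):
        for o in env.outline_of(n,q)[:3]: print(q,"out",round(o["confidence"],2),np.round(o["bbox"],1))
        for o in env.tip_of(n,q)[:3]: print(q,"tip",round(o["confidence"],2),np.round(o["position"],1),np.round(at(c,*o["position"],0),3))
o=env.get_obs();print(o["time_s"],o["ee_pos"],o["eef_rot"])
E
```

```text
top {'fx': 502.2678861239067, 'fy': 502.2678861239067, 'cx': 319.7890711692555, 'cy': 240.91426453172147, 'eye': array([ 0.31981379, -0.04491342,  1.18640324]), 'orientation': array([ 10.71461647,  -0.28386178, -89.53657393])}
strip_bottle out 0.56 [226.2 241.   26.4  27.2]
strip_bottle tip 0.6 [230.1 244.2] [0.534 0.166 0.   ]
cup_right tip 0.97 [411.7 266.5] [ 0.484 -0.269  0.   ]
cup_left out 0.63 [326.5 236.1  31.   30.9]
cup_left out 0.44 [226.3 240.6  24.4  27.9]
side {'fx': 531.1438234310511, 'fy': 531.1438234310511, 'cx': 318.674982473838, 'cy': 241.2726350698697, 'eye': array([ 0.32439759, -0.83253635,  0.48868166]), 'orientation': array([ 62.14668791,   0.64443468, -14.93535705])}
strip_bottle out 0.71 [295.4 197.9  23.3  55.6]
strip_bottle tip 0.58 [294.1 222.5] [0.529 0.159 0.   ]
cup_right out 0.72 [328.6 338.9  41.9  66.6]
cup_right tip 0.79 [329.2 358. ] [ 0.482 -0.277  0.   ]
cup_left out 0.79 [330.7 254.8  36.8  49.9]
cup_left tip 0.71 [329.2 271.9] [ 0.545 -0.055  0.   ]
0.7 [ 0.18881453 -0.62197649  0.21468458] [1.79998621e+02 1.72196288e-03 1.68878571e+01]
```

View pics/top0.png

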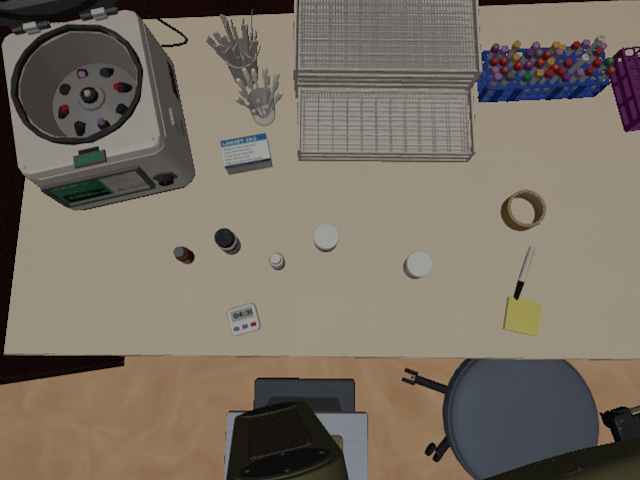

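View pics/side0.png

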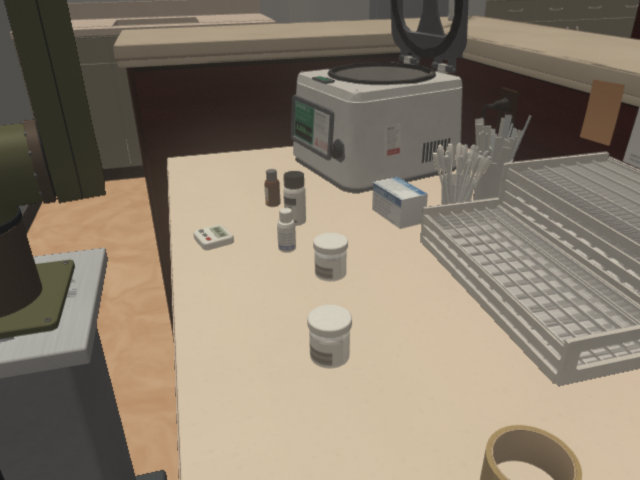

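The top view shows the black-capped bottle at about (227,240) between the brown dropper (183,254) and the white dropper (277,261), with the cup lids at (326,237) and (418,264). The side view agrees, with the bottle at (294,198) and the cups at (330,255) and (329,337).

Run:
```python
from h import *
im=cv2.imread("pics/top0.png"); c=env.camera("top")
g=cv2.cvtColor(im,cv2.COLOR_BGR2GRAY); hsv=cv2.cvtColor(im,cv2.COLOR_BGR2HSV)
def blob(m,u,v,z,r=25):
    k=np.zeros_like(m);k[v-r:v+r,u-r:u+r]=m[v-r:v+r,u-r:u+r]
    cs,_=cv2.findContours(k,cv2.RETR_EXTERNAL,cv2.CHAIN_APPROX_NONE)
    b=max(cs,key=cv2.contourArea);(x,y),rad=cv2.minEnclosingCircle(b)
    p=at(c,x,y,z);print((round(x,1),round(y,1)),"diam mm",2000*rad/c["fx"]*(c["eye"][2]-z),p.round(4));return p
w=((hsv[...,1]<25)&(g>150)).astype(np.uint8)
d=(g<75).astype(np.uint8)
L=blob(w,326,237,.068);Rr=blob(w,418,264,.068);B=blob(d,226,239,.108,20)
print("cup gap",np.linalg.norm((L-Rr)[:2]),"mid",(L+Rr)/2,"line dir deg",np.degrees(np.arctan2(*(L-Rr)[[1,0]])))
for u,v,z in((183,254,.082),(277,260,.082)): print(at(c,u,v,z).round(3))
# reproject in side
s=env.camera("side");M=R.from_euler('xyz',s["orientation"],degrees=True).as_matrix()
for p in(L,Rr,B):
    q=M.T@(p-s["eye"]);print(s["cx"]+s["fx"]*q[0]/-q[2],s["cy"]-s["fy"]*q[1]/-q[2])
```

```text
(325.7, 235.4) diam mm 54.14237737673531 [ 0.5443 -0.062   0.068 ]
(419.6, 263.3) diam mm 55.111953421671416 [ 0.4823 -0.2737  0.068 ]
(224.5, 237.5) diam mm 43.47524119790832 [0.5296 0.1597 0.108 ]
cup gap 0.22061090659275698 mid [ 0.51331979 -0.1678546   0.068     ] line dir deg 73.67892876871008
[0.496 0.255 0.082]
[0.485 0.046 0.082]
329.6110764472456 239.78076244537328
328.6231401614232 316.5096940318689
292.34791080435565 174.16186972550685
```

```bash
r='x'; python3 -m creep '[[[0.425,0.975,0,0,0,0.83],[0.425,0.975,0,0,0,0.83],[0.425,0.975,0,0,0,0.83],[0.425,0.975,0,0,0,0.83],[0.425,0.975,0,0,0,0.83],[0.425,0.975,0,0,0,0.83],[0.425,0.975,0,0,0,0.83],[0.425,0.975,0,0,0,0.83],[0.425,0.975,0,0,0,0.83],[0.425,0.975,0,0,0,0.83],[0.425,0.975,0,0,0,0.83],[0.425,0.975,0,0,0,0.83]]]' 1
python3 -m creep '[[[0.427,0.98,0,0,0,0.83],[0.427,0.98,0,0,0,0.83],[0.427,0.98,0,0,0,0.83],[0.427,0.98,0,0,0,0.83],[0.427,0.98,0,0,0,0.83],[0.427,0.98,0,0,0,0.83],[0.427,0.98,0,0,0,0.83],[0.427,0.98,0,0,0,0.83],[0.427,0.98,0,0,0,0.83],[0.427,0.98,0,0,0,0.83],[0.427,0.98,0,0,0,0.83],[0.427,0.98,0,0,0,0.83],[0.427,0.98,0,0,0,0.83],[0.427,0.98,0,0,0,0.83]]]' 1
```

```text
time_s: 2.0
ee_pos: [0.3586, -0.2328, 0.2148]
eef_rot: [180.0, 0.0, 54.2]
contact_force: [-0.2, 0.4, -0.7]
grip_width: 0.998
grasp_force: 0.0
time_s: 3.4
ee_pos: [0.5296, 0.1589, 0.2148]
eef_rot: [180.0, 0.0, 91.5]
contact_force: [-0.3, 0.3, 0.7]
grip_width: 0.997
grasp_force: 0.0
```

```bash
python3 -m creep '[[[0,0.002,-0.06,0,0,0],[0,0.002,-0.12,0,0,0],[0,0.002,-0.18,0,0,0],[0,0.002,-0.24,0,0,0],[0,0.002,-0.28,0,0,0],[0,0.002,-0.32,0,0,0],[0,0.002,-0.36,0,0,0],[0,0.002,-0.40,0,0,0],[0,0.002,-0.43,0,0,0],[0,0.002,-0.43,0,0,0],[0,0.002,-0.43,0,0,0]]]' 1
python3 - <<'E'
from h import *
c=env.camera("side"); cv2.imwrite("pics/side1.png",cv2.resize(c["img"][90:290,180:430,::-1],(750,600)))
E
```

```text
time_s: 4.5
ee_pos: [0.5298, 0.1609, 0.0426]
eef_rot: [-180.0, 0.0, 91.6]
contact_force: [0.8, 0.4, 0.0]
grip_width: 0.999
grasp_force: 0.0
```

View pics/side1.png

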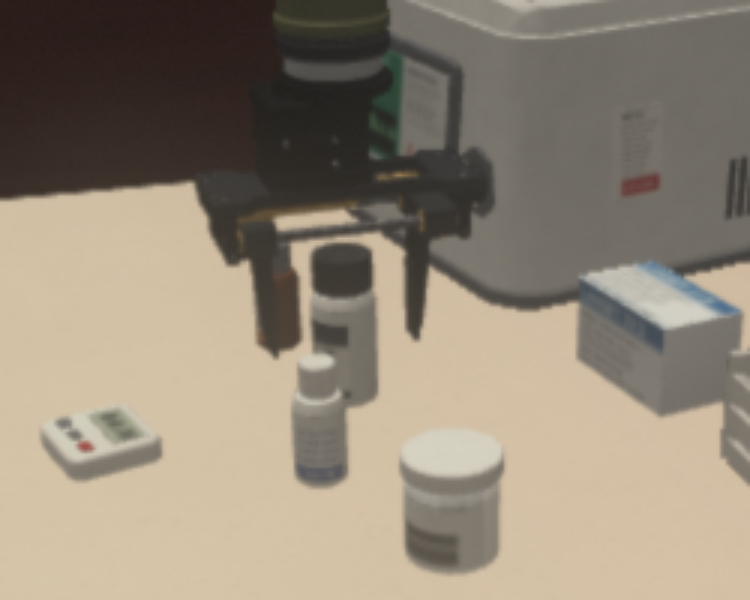

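The crop shows the bottle (about 345,320) centred between the open fingers (275 and 415). Nothing is touching it, so I'll close the fingers.

```bash
python3 -m creep '[[[0,0,0,0,0,0],[0,0,0,0,0,0],[0,0,0,0,0,0],[0,0,0,0,0,0],[0,0,0,0,0,0],[0,0,0,0,0,0],[0,0,0,0,0,0],[0,0,0,0,0,0],[0,0,0,0,0,0],[0,0,0,0,0,0],[0,0,0,0,0,0],[0,0,0,0,0,0]]]' 0 15
```

```text
time_s: 5.75
ee_pos: [0.5297, 0.1608, 0.0427]
eef_rot: [180.0, -0.0, 91.6]
contact_force: [0.2, -0.1, 0.2]
grip_width: 0.472
grasp_force: 15.0
```

The opening is 44.8 mm, which matches the 45 mm body. Lifting now.

```bash
python3 -m creep '[[[0,0,0.03,0,0,0],[0,0,0.06,0,0,0],[0,0,0.1,0,0,0],[0,0,0.14,0,0,0],[0,0,0.18,0,0,0],[0,0,0.22,0,0,0],[0,0,0.26,0,0,0],[0,0,0.3,0,0,0],[0,0,0.325,0,0,0],[0,0,0.325,0,0,0],[0,0,0.325,0,0,0]]]' 
python3 -m creep '[[[0,-0.04,0,0,0,0],[0,-0.1,0,0,0,0],[-0.01,-0.17,0,0,0,0],[-0.01,-0.24,0,0,0,0],[-0.02,-0.31,0,0,0,0],[-0.02,-0.38,0,0,0,0],[-0.03,-0.45,0,0,0,0],[-0.03,-0.52,0,0,0,0],[-0.04,-0.59,0,0,0,0],[-0.04,-0.66,0,0,0,0],[-0.041,-0.73,0,0,0,0],[-0.041,-0.78,0,0,0,0],[-0.041,-0.81,0,0,0,0],[-0.041,-0.822,0,0,0,0],[-0.041,-0.822,0,0,0,0],[-0.041,-0.822,0,0,0,0]]]'
python3 - <<'E'
from h import *
c=env.camera("side"); cv2.imwrite("pics/side2.png",c["img"][:,:,::-1])
E
```

```text
time_s: 6.85
ee_pos: [0.5294, 0.1608, 0.1724]
eef_rot: [-180.0, 0.0, 91.6]
contact_force: [-0.0, -0.9, -1.5]
grip_width: 0.47
grasp_force: 15.0
time_s: 8.45
ee_pos: [0.5131, -0.1674, 0.1724]
eef_rot: [-180.0, -0.0, 91.6]
contact_force: [-0.8, -0.4, -1.5]
grip_width: 0.473
grasp_force: 15.0
```

View pics/side2.png

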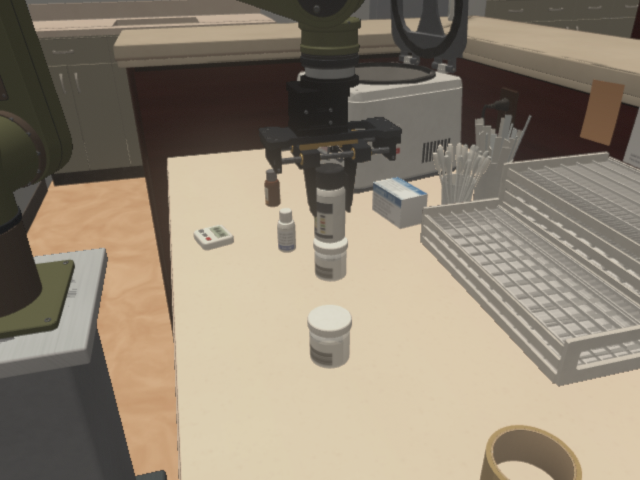

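The bottle hangs upright in the fingers at (331,205), above the gap, and both cups (330,256 and 330,336) are undisturbed. I'll lower it slowly.

```bash
python3 -m creep '[[[0,-0.001,-0.03,0,0,0],[0,-0.001,-0.07,0,0,0],[0,-0.001,-0.11,0,0,0],[0,-0.001,-0.15,0,0,0],[0,-0.001,-0.19,0,0,0],[0,-0.001,-0.22,0,0,0],[0,-0.001,-0.25,0,0,0],[0,-0.001,-0.27,0,0,0],[0,-0.001,-0.285,0,0,0],[0,-0.001,-0.297,0,0,0],[0,-0.001,-0.306,0,0,0],[0,-0.001,-0.313,0,0,0],[0,-0.001,-0.318,0,0,0],[0,-0.001,-0.321,0,0,0],[0,-0.001,-0.323,0,0,0],[0,-0.001,-0.324,0,0,0],[0,-0.001,-0.324,0,0,0],[0,-0.001,-0.324,0,0,0]]]'
python3 - <<'E'
from h import *
c=env.camera("side"); cv2.imwrite("pics/side3.png",cv2.resize(c["img"][170:370,220:470,::-1],(750,600)))
E
```

```text
time_s: 10.3
ee_pos: [0.5133, -0.1684, 0.0432]
eef_rot: [180.0, 0.0, 91.6]
contact_force: [-0.2, -0.2, -1.5]
grip_width: 0.471
grasp_force: 15.0
```

View pics/side3.png

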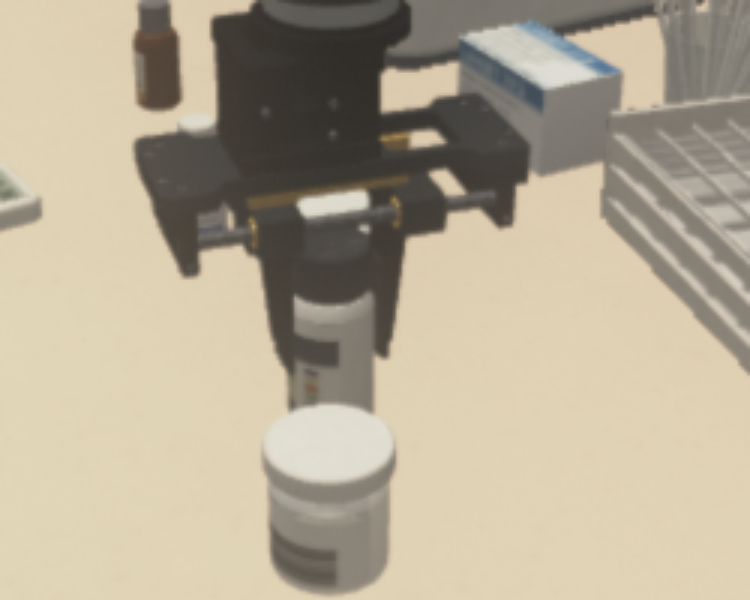

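The bottle (about 333,340) is upright behind the right cup (329,500), with under 1 mm left to go. I'll touch down, then release.

```bash
python3 -m creep '[[[0,0,-0.001,0,0,0],[0,0,-0.002,0,0,0],[0,0,-0.002,0,0,0],[0,0,-0.002,0,0,0]]]'
python3 -m creep '[[[0,0,0,0,0,0],[0,0,0,0,0,0],[0,0,0,0,0,0],[0,0,0,0,0,0],[0,0,0,0,0,0],[0,0,0,0,0,0],[0,0,0,0,0,0],[0,0,0,0,0,0],[0,0,0,0,0,0],[0,0,0,0,0,0]]]' 1
```

```text
time_s: 10.75
ee_pos: [0.5134, -0.1684, 0.0426]
eef_rot: [180.0, 0.0, 91.6]
contact_force: [-1.2, -0.5, 1.9]
grip_width: 0.467
grasp_force: 15.0
time_s: 11.75
ee_pos: [0.5133, -0.1684, 0.0423]
eef_rot: [180.0, 0.0, 91.6]
contact_force: [-0.6, 0.1, 0.1]
grip_width: 1.003
grasp_force: 0.0
```

Fully open. I'll retreat upward, then move back so the camera has a clear view.

```bash
python3 -m creep '[[[0,0,0.04,0,0,0],[0,0,0.1,0,0,0],[0,0,0.16,0,0,0],[0,0,0.24,0,0,0],[0,0,0.32,0,0,0],[0,0,0.4,0,0,0],[0,0,0.45,0,0,0],[0,0,0.45,0,0,0],[-0.1,-0.1,0.45,0,0,0],[-0.2,-0.2,0.45,0,0,0],[-0.3,-0.3,0.45,0,0,0],[-0.35,-0.4,0.45,0,0,0],[-0.35,-0.5,0.45,0,0,0],[-0.35,-0.6,0.45,0,0,0],[-0.35,-0.6,0.45,0,0,0],[-0.35,-0.6,0.45,0,0,0]]]'
python3 - <<'E'
from h import *
for n in("top","side"):
    c=env.camera(n); cv2.imwrite(f"pics/{n}4.png",c["img"][:,:,::-1])
    for q in("strip_bottle","cup_right","cup_left"):
        for o in env.tip_of(n,q)[:2]: print(n,q,round(o["confidence"],2),np.round(at(c,*o["position"],0),3))
E
```

```text
time_s: 13.35
ee_pos: [0.3724, -0.4081, 0.22]
eef_rot: [-179.9, -0.2, 91.5]
contact_force: [-0.6, -0.1, -0.4]
grip_width: 1.0
grasp_force: 0.0
top strip_bottle 0.74 [ 0.511 -0.167  0.   ]
top cup_left 0.62 [ 0.547 -0.056  0.   ]
side strip_bottle 0.73 [ 0.518 -0.166  0.   ]
side cup_right 0.89 [ 0.485 -0.268  0.   ]
```

View pics/top4.png

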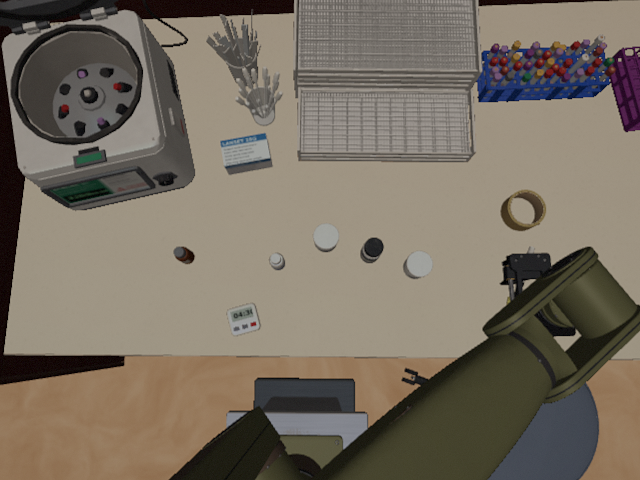

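View pics/side4.png

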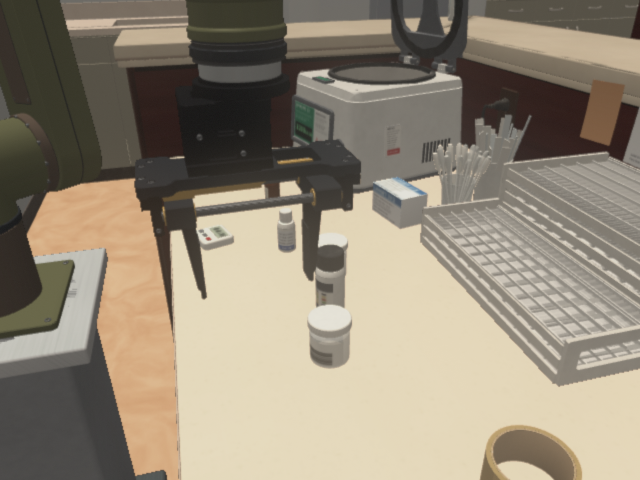

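The bottle stands upright at (373,248) in the top view, midway between the lids at (326,237) and (418,264), which have not moved. The gripper is clear of everything.

```bash
python3 -c "
from workcell import env
print(env.sign_off())"
```

```text
the job is handed in; nothing more can be done
None
```

The test-strip bottle stands upright midway between the two cups and in line with them, the cups look unmoved in the final camera views, and the job was handed in at about 13.5 s; the sign-off gave no verdict.

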